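# Set up the block-printing bed

## Robot

A 7-joint arm with a two-finger parallel gripper is mounted at the origin on the work surface. World frame = base frame: x ahead of the robot, y to its left, z up, the work surface at z = 0. Lengths are in m, angles in rad, forces in N, time in s.
With the tool pointing down it reaches from about 0.4 to 0.875 m from the base axis. Payload 19.3 kg.
Tool frame: the origin (TCP) lies at the very end of the fingers, on their centre line; the grasp point (between the pads) lies bot.grasp_offset behind it (bot.grasp_offset is the distance from the TCP to the grasp point, in m); z points along the fingers, y is the direction in which the jaws open and shut (so a half turn about z gives the same grasp; the last joint's range is limited). The gripper opens to 85 mm and grips with 20 to 120 N. Pads are 22 mm wide; open, the fingers measure 114 mm over their backs; the gripper's body (76 mm by 85 mm) begins 54 mm behind the grasp point. The pads swing forward as they close: fully open they stand 13 mm farther back than shut.
Start: joints at [1.267, 0.521, -0.036, 1.599, 0.021, 1.021, -0.113], TCP at [0.145, -0.608, 0.231] pointing down, gripper open.
Joint ranges: [-2.91, 2.91], [-0.3, 2.13], [-1.5, 1.42], [0.17, 2.43], [-1.26, 4.41], [0.16, 1.93], [-2.52, 2.52]. Speed limits (rad/s): [1.89, 1.89, 2.39, 2.39, 3.01, 3.01, 3.01].

## Interface

Orientations are given as [roll, pitch, yaw] about the fixed x, y, z axes, in that order (R = Rz(yaw) Ry(pitch) Rx(roll)).
In Python, from workcell import bot gives the robot as it stands. The module is installed in compiled form; this text tells all that it offers.
- The arm moves only by the shell command python3 -m handwheel 'ROWS' [OPENING] [FORCE]. ROWS is JSON, a list of rows, each a list of 6 numbers: the shift along the tool's x, y, z as a fraction of full scale, then the turn, a rotation vector about the tool's x, y, z as a fraction of full scale. In form: [[x, y, z, rx, ry, rz], ...]. A call has 1 to 8 rows; each row shifts and turns the commanded pose from where the row before left it, along the tool's axes as they then stand; what a row does not reach is not made up. Full scale, the value 1, is 0.025 m for a shift and 360 degrees for a turn. A row lasts 1/8 s, in which the tool goes at most 62.5 mm and 10.7 degrees, less where a joint would pass 70% of its speed; a pose out of reach is approached as far as the arm can. A call with a number of a shift or a turn outside -1 to 1 is refused whole. A call with a gripper value outside its range is refused whole. OPENING is the closure, from -1 (fully open) to 1 (shut), set as the call begins (- or left out, the last holds). The fingers move at their own pace and stop on an object; FORCE is the grip in N (left out, the last holds). Time passes only in rows, so rows that do not move let the fingers close. It gives the time, the measured TCP pose, the force and the opening at its end, in the units of the state.
- bot.observe(): the state, without advancing time (a new reading comes with each control period).
- bot.grab_frame(name): name is "scene" or "top" or "wrist"; returns a dict with "pixels" (480x640x3 uint8, blue, green, red), "vertical_fov" (degrees; the focal length in pixels is half the picture's height over the tangent of half this angle, whatever the lens; pixels are square), "cx", "cy" (the principal point, pixels), "R" (3x3) and "t" (3): a world point X has camera coordinates R X + t. Camera axes: x right, y down, z forward; pixel columns grow to the right and rows downward; lengths in m; the calibration is good to about 2 mm. A picture is of the moment at which its call begins. There is no depth.
- bot.job_done(): hands the job in, once; it reports no verdict.
Trained networks look in a picture, given as the dict that the camera call returned (one of the last four; its "shot" number tells which), for a name from the list of things; names that differ only in an ending like _2 or _b are one class to them, and where a whole thing is asked for, a point or a joint stands for the part that bears it (a point fixed in the world has none). Each returns a list of dicts, best first, with "score" (0 to 1); they miss things now and then, are a little off and sometimes report something else, mostly with a low value. They report only what shows in the picture. A call takes as long as a camera call. They do not tell look-alikes from the thing itself.
- bot.trace(picture, thing): "region" (480x640 bool, what is visible of it) and "point" ([column, row] in pixels, amid what is visible of it).
The state is a dict: "clock": time; "qpos": joint angles; "qd": joint speeds; "joint_efforts": joint torques, N m; "position": TCP position; "tool_rot": TCP orientation; "force": force on the tool from outside, world axes, zero at the start; "moment": the same for the moment, N m; "grip_width": finger opening in m.
Only numpy, scipy, OpenCV 4.12 (cv2) and the standard library are available. Lean on these libraries where they do the work, as an engineer would, in place of code of your own. Each camera call takes 0.05 s, during which the arm holds its last target.

## Task

Set up the plywood printing bed for the next class: slide the wooden printing block fully home in the three-sided wooden pocket so it lies flat and square against the end wall, and turn the black bar knob in small steps until the pointer on the sliding paper stop lines up with the pointed tip of the mark clip (not the blunt clip). Move the paper stop only by its knob, and leave the small ink jar standing where it is on the bed.

Things in the scene. Friction and masses are not known exactly. Their poses are not given: they have to be found in the camera images.
- bed: fixed plywood board 270 (x) x 380 (y) x 15 mm thick on the table; origin at the centre of its underside, +x away from the robot, +y left, z up; its position and yaw vary. In its frame: knob axis at x -30, y -90; pointer rail and white tick scale run along y at x +48 and x +70..+132 around y -90; pocket centre line at y +95
- pocket_home (a point): underside centre of the block when home (bed frame x +60, y +95, z +15 mm); axes as the bed. Pocket: 66 mm wide, side walls 10 mm thick, 12 mm high, bed x +32..+108; far end wall's inner face 40 mm beyond this point in +x; open to -x, where two 12 mm high guide wings flare to a mouth about 88 mm wide at bed x 0
- block: loose wooden printing block, 80 (x) x 60 (y) x 20 mm (22 with its grey leaf-patterned face up), 80 g, origin at the centre of its underside. It starts lying on the bed in front of the pocket mouth, a little askew; either end may go in first, face up
- knob (a joint): turn of the black bar knob about its vertical axis, rad, range -4.4..4.4, counter-clockwise from above is positive; 0 means the bar lies along the bed's x. Each +1 rad moves the pointer 12 mm to the bed's +y (left). Stiff by about 0.1 N m, stays where it is left
- knob_grip (a point): on the knob's axis, in the middle of its bar, 59 mm above the table; x along the bar. The bar is 80 long, 14 wide and 26 mm tall (46 to 72 mm above the table), on a fixed round grey boss of radius 18 mm, 39 mm above the table. It can be pushed round at its ends or pinched across its width
- carriage: sliding aluminium paper stop, 28 x 30 x 14 mm with a thin lip towards the robot, at bed x +48, on a rail along the bed's y, top 34 mm above the table; moved by the knob, must not be pushed by the robot
- pointer_tip (a point): tip of the 20 mm dark steel cone on the paper stop that points to the bed's +x, 27 mm above the table
- mark_clip: fixed grey metal clip 22 x 18 x 14 mm on the white scale, with a 20 mm dark cone that points to the bed's -x; origin under the middle of its front face; axes as the bed. May be to the left or right of the pointer
- mark_tip (a point): tip of the mark clip's cone, 27 mm above the table, 5 mm beyond the line of the pointer's tip in bed x; axes as the bed. The pointer lines up when both tips have the same bed y
- plain_clip: fixed clip like the mark clip but blunt, with no cone: to be ignored
- ink_jar: bystander, leave alone: small glass ink jar, radius 19, 45 mm tall, standing on the near right corner of the bed (bed x -105, y -164); origin at its underside
Not all that is in view belongs to the job. There is more than one size of the block; the one meant has the size given above.

How it is judged:
At the end, for the whole second after the job is handed in: the pointer tip is within 2.5 mm of the mark clip's tip along the scale (bed y), the knob at rest; the block lies face up and at rest on the bed in the pocket, within 4 mm of home along the pocket, 5 mm across, 2.5 mm in height, and square within 0.08 rad (y of pointer_tip in the frame of mark_tip between -0.0025 and 0.0025 m and x of block in the frame of pocket_home between -0.004 and 0.004 m and y of block in the frame of pocket_home between -0.005 and 0.005 m and z of block in the frame of pocket_home between -0.0025 and 0.0025 m and angle between the x axis of block and the x axis of bed, either way round below 0.08 rad and angle between block's own z axis and vertical below 0.06 rad and linear speed of block below 0.01 m/s and velocity of joint knob between -0.05 and 0.05 rad/s); the robot touches nothing.
It fails at once if the robot pushes the paper stop itself (more than 2 N) instead of its knob (contact force between any of the fingers, the arm and carriage above 2 N).
It fails at once if the ink jar is moved by more than 25 mm or tipped (distance of ink_jar from where it was at the start of the episode above 0.025 m or angle between ink_jar's own z axis and vertical above 0.5 rad).
It also fails if it takes over 58 s, if anything falls off the work surface, if the arm or the gripper's body presses on something with over 40 N, if the wrist force passes 120 N, or if a joint passes its speed limit or range.

## Working session

There is one attempt and no reset: what is moved stays moved. The work goes in short steps, Python scripts to look and compute and a shell command to move; the robot and the scene stay as the last step left them, time stands still between calls to the robot, and variables do not carry over. Pictures are saved under pics/ and viewed, and the job is handed in when it is done.

```bash
mkdir -p pics; ls
python3 - <<'E'
from workcell import bot
import cv2,pickle
print({k:v for k,v in bot.observe().items()}, bot.grasp_offset)
for n in ["scene","top"]:
    f=bot.grab_frame(n); cv2.imwrite(f"pics/{n}0.png",f["pixels"]); pickle.dump(f,open(f"{n}0.pkl","wb"))
    print(n,f["vertical_fov"],f["cx"],f["cy"],f["R"],f["t"])
E
```

```text
pics
{'clock': 0.0, 'qpos': array([ 1.26678835,  0.52200235, -0.03636862,  1.60000922,  0.02120695,
        1.02110852, -0.11282001]), 'qd': array([-0.00028616, -0.00199028, -0.00143056, -0.00127893, -0.00105403,
       -0.00018924, -0.00090254]), 'joint_efforts': array([-1.92298561e-03, -9.27128363e+01,  1.97925568e+00, -3.69944930e+01,
        1.77472027e-02,  8.03975912e-03, -3.25851704e-05]), 'position': array([ 0.14470749, -0.6076636 ,  0.23073211]), 'tool_rot': array([-3.14045242e+00,  6.76783164e-05,  2.33817432e-01]), 'force': array([ 0.74105624,  0.23907082, -0.34786617]), 'moment': array([ 0.01469739, -0.00411826,  0.03194267]), 'grip_width': 0.08489286408689808} 0.0187
scene 51.9216443037892 324.0765067384445 241.38477453391343 [[ 0.65982526  0.75127124  0.01490481]
 [ 0.47897745 -0.40522657 -0.77869893]
 [-0.57897429  0.52094429 -0.62722071]] [-0.39493078 -0.21099096  1.10078285]
top 52.834999925833245 323.4282304958647 242.8690891233194 [[-0.01941809 -0.99967149  0.01672891]
 [-0.9962866   0.01794316 -0.08420841]
 [ 0.08388058 -0.01830196 -0.99630773]] [0.00483496 0.58559145 0.92954837]
```

View pics/scene0.png

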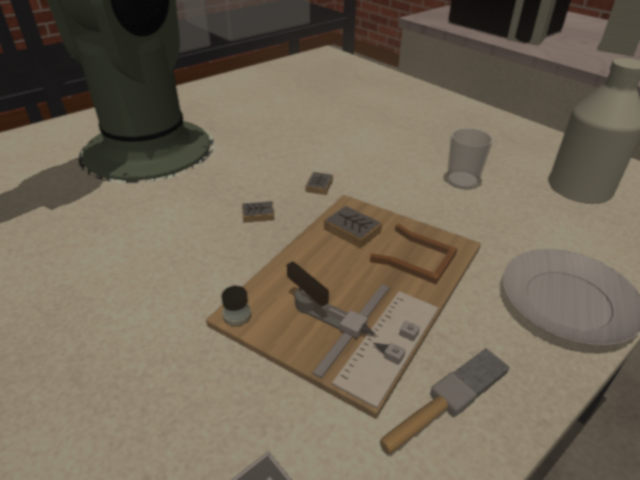

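View pics/top0.png

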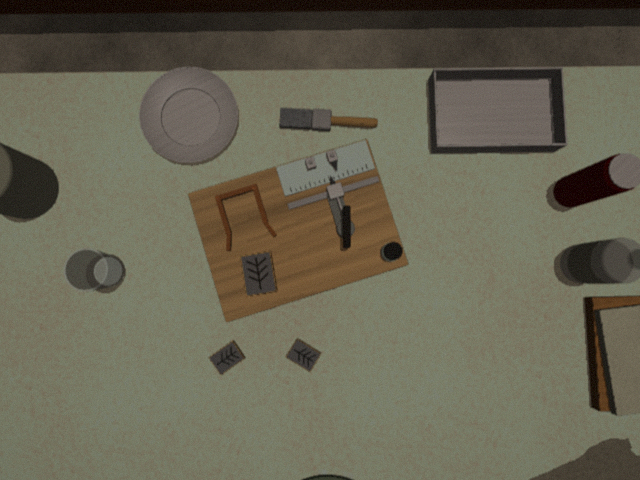

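The scene picture shows the bed with the block at (352,226), pocket (415,250), black bar knob (307,285), jar (236,305), and clips (395,350) and (409,328). In the top picture the block is at (259,273), the bar knob at (346,227) and the coned clip at (333,158). Two smaller look-alike blocks lie off the bed at (227,357) and (304,354).

```bash
cat > h.py <<'E'
import numpy as np,cv2,pickle
def K(f):
    fl=240/np.tan(np.radians(f["vertical_fov"])/2); return fl
def proj(f,X):
    c=np.atleast_2d(X)@np.array(f["R"]).T+f["t"]; fl=K(f)
    return np.c_[f["cx"]+fl*c[:,0]/c[:,2], f["cy"]+fl*c[:,1]/c[:,2]]
def unproj(f,uv,z):
    fl=K(f); uv=np.atleast_2d(uv); R=np.array(f["R"]); C=-R.T@f["t"]
    d=np.c_[(uv[:,0]-f["cx"])/fl,(uv[:,1]-f["cy"])/fl,np.ones(len(uv))]@R
    s=(z-C[2])/d[:,2]; return C+s[:,None]*d
def bedw(b,p):  # bed frame (x,y,z) -> world
    c,s=np.cos(b[2]),np.sin(b[2]); p=np.atleast_2d(p)
    return np.c_[b[0]+c*p[:,0]-s*p[:,1], b[1]+s*p[:,0]+c*p[:,1], p[:,2]]
def wbed(b,P):
    c,s=np.cos(b[2]),np.sin(b[2]); P=np.atleast_2d(P); d=P[:,:2]-b[:2]
    return np.c_[c*d[:,0]+s*d[:,1], -s*d[:,0]+c*d[:,1], P[:,2]]
E
python3 - <<'E'
from h import *
from workcell import bot
fs={n:bot.grab_frame(n) for n in ["top","scene"]}
out={}
for n,f in fs.items():
    for th in ["bed","block","knob","carriage","pointer_tip","mark_clip","mark_tip","plain_clip","ink_jar"]:
        try:
            r=bot.trace(f,th)
        except Exception as e: print(n,th,e); continue
        out[n,th]=r
        print(n,th,[(round(d["score"],2),np.round(d["point"],1).tolist(),int(d["region"].sum())) for d in r[:4]])
pickle.dump((fs,out),open("s1.pkl","wb"))
E
```

```text
top bed [(0.9, [297.7, 223.9], 23475)]
top block [(0.94, [303.4, 352.5], 627), (0.89, [227.1, 360.7], 682)]
top knob [(0.76, [343.8, 223.5], 361)]
top carriage [(0.67, [336.9, 191.9], 273)]
top pointer_tip [(0.5, [335.8, 189.4], 276)]
top mark_clip []
top mark_tip []
top plain_clip [(0.41, [312.9, 160.0], 106)]
top ink_jar [(0.6, [393.0, 248.1], 355)]
scene bed [(0.83, [347.5, 299.7], 30105)]
scene block [(0.85, [352.1, 226.1], 1519), (0.8, [320.0, 186.4], 456), (0.72, [257.5, 211.1], 572), (0.54, [350.9, 322.2], 710)]
scene knob [(0.85, [308.2, 280.6], 929)]
scene carriage [(0.82, [352.2, 321.9], 693)]
scene pointer_tip [(0.61, [351.3, 323.0], 759)]
scene mark_clip [(0.55, [393.6, 352.6], 393)]
scene mark_tip [(0.66, [393.7, 351.8], 436)]
scene plain_clip [(0.59, [409.6, 329.6], 236)]
scene ink_jar [(0.6, [235.4, 306.0], 954)]
```

Run:
```python
from h import *
from scipy.optimize import least_squares
fs,out=pickle.load(open("s1.pkl","rb"))
ft,fsn=fs["top"],fs["scene"]
cor=np.array([[.135,.19],[.135,-.19],[-.135,-.19],[-.135,.19]])
P=np.c_[cor,np.full(4,.015)]
ct=np.array([[189,193],[368,139],[408,265],[227,321]],float)
# image refine: print unprojected
W=unproj(ft,ct,.015);print(W.round(4))
cs=np.array([[480,242],[378,405],[210,320],[347,196]],float)
print(unproj(fsn,cs,.015).round(4))
def res(b,which): 
    X=bedw(b,P); r=[]
    if 't' in which: r.append((proj(ft,X)-ct).ravel())
    if 's' in which: r.append((proj(fsn,X)-cs).ravel())
    return np.concatenate(r)
for w in ['t','s','ts']:
    s=least_squares(res,[.55,0,.0],args=(w,),loss='soft_l1'); print(w,s.x.round(4),s.fun.round(1))
b=s.x
# overlay
for n,f in fs.items():
    im=f["pixels"].copy(); 
    pts=proj(f,bedw(b,P)).round().astype(int); 
    cv2.polylines(im,[pts],True,(0,0,255),1)
    y0,x0,y1,x1=(120,170,340,430) if n=="top" else (180,190,430,510)
    cv2.imwrite(f"pics/ov_{n}.png",cv2.resize(f["pixels"][y0:y1,x0:x1],None,fx=800/(x1-x0) if n=='scene' else 2.7,fy=2.4 if n=='scene' else 2.7,interpolation=cv2.INTER_CUBIC)); cv2.imwrite(f"pics/ovl_{n}.png",cv2.resize(im[y0:y1,x0:x1],None,fx=2.4,fy=2.4))
```

```text
[[ 0.6915  0.2611  0.015 ]
 [ 0.7969 -0.1011  0.015 ]
 [ 0.5391 -0.174   0.015 ]
 [ 0.436   0.1859  0.015 ]]
[[ 0.6924  0.2664  0.015 ]
 [ 0.7956 -0.0882  0.015 ]
 [ 0.5502 -0.1688  0.015 ]
 [ 0.4469  0.1905  0.015 ]]
t [0.6157 0.0426 0.2822] [-0.8 -0.5  0.5 -0.7  1.7  0.  -0.9  1.5]
s [0.618  0.0533 0.2797] [ 3.8 -0.8  0.6  4.6 -2.2 -4.6 -0.9 -4. ]
ts [0.6182 0.0465 0.2911] [-3.1 -0.7 -2.2 -2.4  0.  -2.1 -2.   0.9  0.6 -0.1 -1.1  7.9 -6.  -0.9
 -4.8 -2.7]
```

View pics/ovl_top.png

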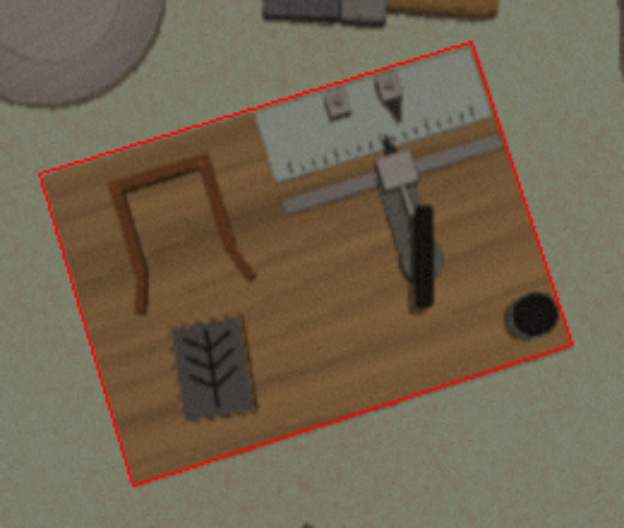

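View pics/ovl_scene.png

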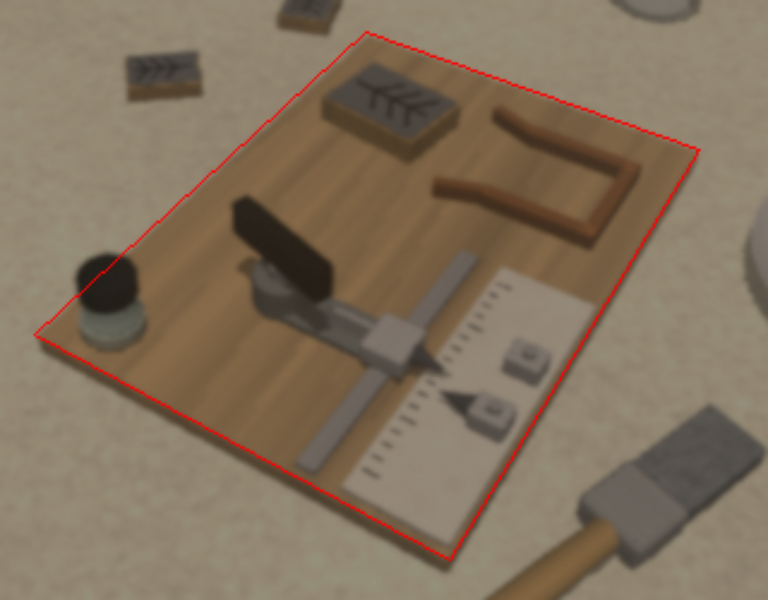

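The joint fit overlays both images well. The block on the bed, at top (259,273), is the large one. The two off the bed are smaller, so they are distractors. The coned clip, at top (333,158), is the mark clip.

Run:
```python
from h import *
fs,out=pickle.load(open("s1.pkl","rb"))
b=np.array([.6182,.0465,.2911])
o=lambda p,n:np.array(p)/2.4+([170,120] if n=="top" else [190,180])
def show(name,p,z,n):
    W=unproj(fs[n],o(p,n),z); print(n,name,W.round(4)[0,:2],wbed(b,W).round(4)[0,:2])
for n,d in {"top":{"mark":(400,124),"ptr":(386,135)},"scene":{"mark":(443,396),"ptr":(447,374)}}.items():
    for k,p in d.items(): show(k,p,.027,n)
for p in [(424,207),(424,306)]: show("knobend",p,.072,"top")
for p in [(173,328),(241,316),(257,406),(186,419)]: show("blk",p,.037,"top")
for p in [(323,103),(377,63),(460,104),(407,147)]: show("blk",p,.037,"scene")
for p in [(123,193),(206,169)]: show("pocketinner",p,.015,"top")
for p in [(533,315)]: show("jar",p,.06,"top")
for n,f in fs.items():
    y0,x0=(135,270) if n=="top" else (250,270)
    cv2.imwrite(f"pics/z_{n}.png",cv2.resize(f["pixels"][y0:y0+120,x0:x0+160],None,fx=5,fy=5,interpolation=cv2.INTER_CUBIC))
```

```text
top mark [ 0.7275 -0.0353] [ 0.0812 -0.1097]
top ptr [ 0.7184 -0.0234] [ 0.0759 -0.0958]
scene mark [ 0.7362 -0.0342] [ 0.0899 -0.1112]
scene ptr [ 0.7269 -0.0215] [ 0.0847 -0.0963]
top knobend [ 0.6503 -0.0505] [ 0.0029 -0.1022]
top knobend [ 0.5721 -0.0487] [-0.0715 -0.078 ]
top blk [0.5605 0.1524] [-0.0249  0.118 ]
top blk [0.5692 0.0974] [-0.0323  0.0628]
top blk [0.4965 0.0853] [-0.1055  0.0721]
top blk [0.4872 0.1424] [-0.098   0.1294]
scene blk [0.5054 0.0822] [-0.0978  0.0665]
scene blk [0.4942 0.1448] [-0.0906  0.1298]
scene blk [0.5682 0.1548] [-0.0168  0.1181]
scene blk [0.5786 0.0926] [-0.0247  0.0556]
top pocketinner [0.6754 0.1967] [0.0979 0.1275]
top pocketinner [0.6946 0.1274] [0.0964 0.0556]
top jar [ 0.5642 -0.1358] [-0.104  -0.1592]
```

View pics/z_top.png

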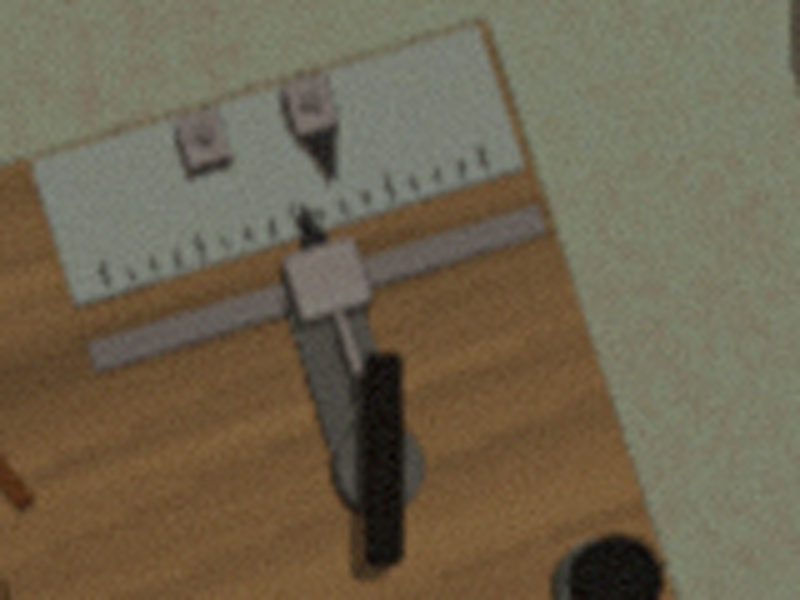

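View pics/z_scene.png

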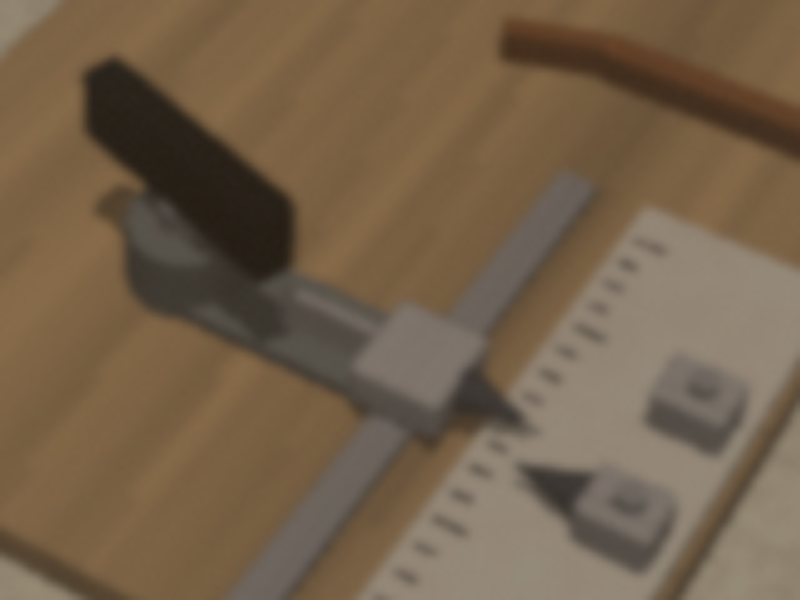

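```bash
R='handwheel'; python3 -m handwheel '[[0.98,-0.86,-0.1,0,0,0],[0.98,-0.86,-0.1,0,0,0],[0.98,-0.86,-0.1,0,0,0],[0.98,-0.86,-0.1,0,0,0],[0.98,-0.86,-0.1,0,0,0],[0.98,-0.86,-0.1,0,0,0],[0.98,-0.86,-0.1,0,0,0],[0.98,-0.86,-0.1,0,0,0]]' -1
python3 -m handwheel '[[0.98,-0.86,-0.1,0,0,0],[0.98,-0.86,-0.1,0,0,0],[0.98,-0.86,-0.1,0,0,0],[0.98,-0.86,-0.1,0,0,0],[0.98,-0.86,-0.1,0,0,0],[0.98,-0.86,-0.1,0,0,0],[0.98,-0.86,-0.1,0,0,0]]'
python3 -m handwheel '[[0.98,-0.86,-0.1,0,0,0],[0.98,-0.86,-0.1,0,0,0],[0.98,-0.86,-0.1,0,0,0],[0.98,-0.86,-0.1,0,0,0],[0.98,-0.86,-0.1,0,0,0],[0.98,-0.86,-0.1,0,0,0],[0.98,-0.86,-0.1,0,0,0],[0,0,0,0,0,0]]'
python3 - <<'E'
from h import *
from workcell import bot
print(bot.observe()["qpos"].round(3))
f=bot.grab_frame("wrist"); cv2.imwrite("pics/w1.png",f["pixels"]); pickle.dump(f,open("w1.pkl","wb"))
f=bot.grab_frame("top"); cv2.imwrite("pics/t1.png",f["pixels"]);pickle.dump(f,open("t1.pkl","wb"))
E
```

```text
clock: 2.1
position: [0.2961, -0.3944, 0.2515]
tool_rot: [3.141, -0.0, 0.234]
force: [0.3, -0.1, 0.8]
grip_width: 0.0853
clock: 2.98
position: [0.4281, -0.2083, 0.269]
tool_rot: [3.141, -0.0, 0.234]
force: [-0.4, 0.4, -0.1]
grip_width: 0.0854
clock: 3.98
position: [0.5603, -0.0207, 0.2862]
tool_rot: [-3.141, -0.001, 0.237]
force: [-0.9, 0.3, 0.7]
grip_width: 0.0855
[ 0.181  0.379 -0.334  1.694  0.136  1.092 -1.528]
```

View pics/w1.png

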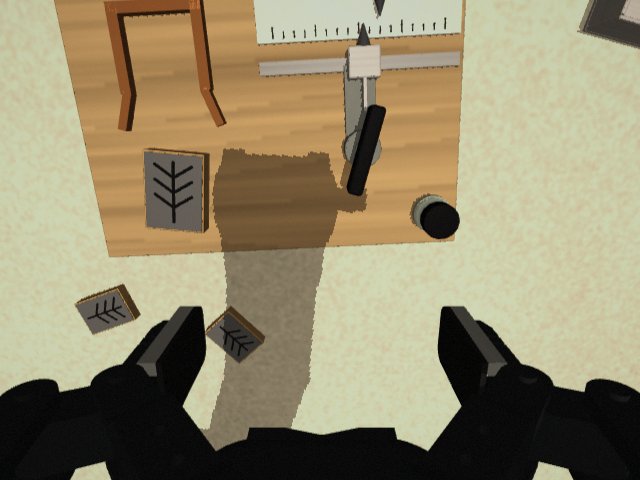

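View pics/t1.png

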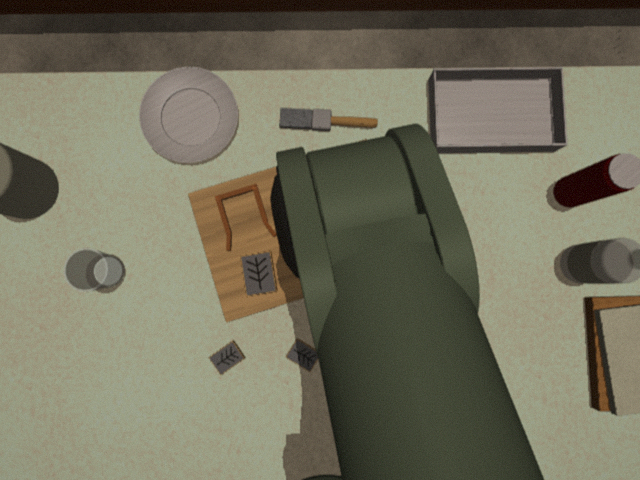

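The wrist view is sharp. It shows the block at (176,190), the knob bar from (375,108) to (355,192), the pointer tip at (362,25), the jar at (437,217) and the two small distractor blocks at (107,308) and (237,333).

Run:
```python
from h import *
from scipy.optimize import least_squares
f=pickle.load(open("w1.pkl","rb")); print(f["vertical_fov"],f["R"],f["t"])
b=np.array([.6182,.0465,.2911])
obs=[((-.135,.19,.015),(110,256)),((-.135,-.19,.015),(454,239)),((-.135,-.19,.015),(454,239)),
 ((.108,.128,.027),(118,10)),((.032,.128,.027),(131,91)),((.032,.062,.027),(204,88)),((.07,-.19,.015),(461,41))][:6]
obs=[obs[0],obs[1],obs[4],obs[5]]
P=np.array([o[0] for o in obs]);U=np.array([o[1] for o in obs],float)
for p,u in obs: print(p,proj(f,bedw(b,p)).round(1),u)
s=least_squares(lambda b:(proj(f,bedw(b,P))-U).ravel(),b,loss='soft_l1');print(s.x.round(4),s.fun.round(1))
b2=s.x
def show(n,u,z):
    W=unproj(f,u,z);print(n,W.round(4)[0,:2],wbed(b2,W).round(4)[0,:2])
show("ptr",(362,25),.027)
show("k1",(375,106),.072);show("k2",(356,192),.072)
for u in [(145,150),(204,153),(202,232),(147,228)]: show("blk",u,.037)
show("jar",(439,219),.06)
```

```text
62.12224031915203 [[ 2.34365379e-01 -9.72148407e-01 -5.86293097e-04]
 [-9.30643088e-01 -2.24533542e-01  2.88943129e-01]
 [-2.81027246e-01 -6.71726363e-02 -9.57346084e-01]] [-0.15022416  0.46286068  0.58816059]
(-0.135, 0.19, 0.015) [[110.  256.4]] (110, 256)
(-0.135, -0.19, 0.015) [[456.4 238.5]] (454, 239)
(0.032, 0.128, 0.027) [[131.7  91.5]] (131, 91)
(0.032, 0.062, 0.027) [[200.8  87.4]] (204, 88)
[0.6179 0.0465 0.2872] [-0.6  0.   1.8  0.4  0.8  0.2 -3.1 -0.5]
ptr [ 0.7181 -0.0193] [ 0.0775 -0.0914]
k1 [ 0.6511 -0.0445] [ 0.0061 -0.0966]
k2 [ 0.5759 -0.0479] [-0.067  -0.0786]
blk [0.5623 0.156 ] [-0.0223  0.1208]
blk [0.5728 0.1003] [-0.028   0.0644]
blk [0.4936 0.0902] [-0.1068  0.0772]
blk [0.4846 0.1455] [-0.0998  0.1327]
jar [ 0.5675 -0.1331] [-0.0992 -0.158 ]
```

Run:
```python
from h import *
f=pickle.load(open("w1.pkl","rb"))
cv2.imwrite("pics/w1z.png",cv2.resize(f["pixels"][0:110,320:460],None,fx=5,fy=5,interpolation=cv2.INTER_CUBIC))
b=np.array([.618,.0465,.2885])
for u in [(362.5,24),(379.5,17)]:
    print(wbed(b,unproj(f,u,.027)).round(4))
print(bedw(b,[[-.03,-.09,.059]]))
```

```text
[[ 0.0781 -0.092   0.027 ]]
[[ 0.0829 -0.1075  0.027 ]]
[[ 0.61484616 -0.04831589  0.059     ]]
```

View pics/w1z.png

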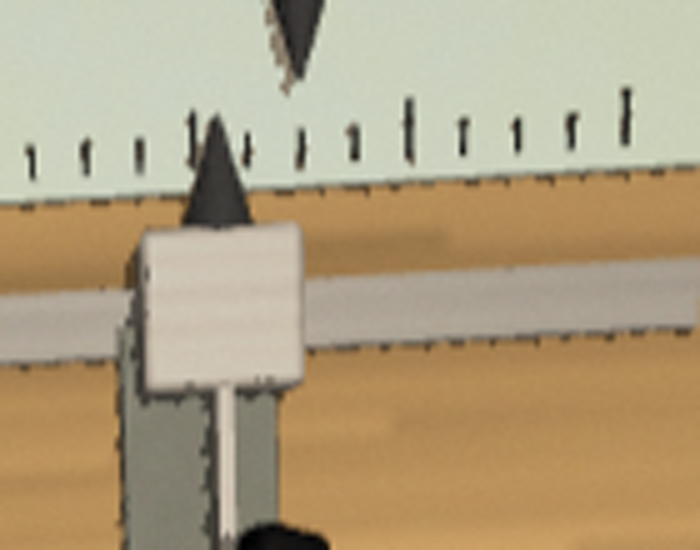

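```bash
python3 -m handwheel '[[0,0,0,0,0,-0.0292],[0,0,0,0,0,-0.0292],[0,0,0,0,0,-0.0292],[0,0,0,0,0,-0.0292],[0,0,0,0,0,-0.0292],[0,0,0,0,0,-0.0292],[0,0,0,0,0,-0.0292],[0,0,0,0,0,-0.0292]]'
python3 -m handwheel '[[0,0,0,0,0,-0.0292],[0,0,0,0,0,-0.0292],[0,0,0,0,0,-0.0292],[0,0,0,0,0,-0.0292],[0,0,0,0,0,-0.0292],[0,0,0,0,0,-0.0292],[0,0,0,0,0,-0.0292],[0,0,0,0,0,-0.0292]]'
```

```text
clock: 5.08
position: [0.5591, -0.0242, 0.2863]
tool_rot: [-3.141, 0.001, 1.706]
force: [-0.4, 0.2, -0.6]
grip_width: 0.0854
clock: 6.08
position: [0.5591, -0.0242, 0.2863]
tool_rot: [-3.141, -0.0, -3.109]
force: [0.7, 0.4, -0.8]
grip_width: 0.0854
```

```bash
python3 -m handwheel '[[-0.72,-0.34,1,0,0,0],[-0.72,-0.34,1,0,0,-0.002],[-0.72,-0.33,1,0,0,0],[0,0,1,0,0,0],[0,0,1,0,0,0],[0,0,1,0,0,0],[0,0,1,0,0,0],[0,0,0,0,0,0]]'
python3 - <<'E'
from h import *
from workcell import bot
f=bot.grab_frame("wrist"); cv2.imwrite("pics/w2.png",f["pixels"]); pickle.dump(f,open("w2.pkl","wb"))
E
```

```text
clock: 7.08
position: [0.6131, -0.0476, 0.11]
tool_rot: [-3.141, -0.003, -3.102]
force: [1.3, -0.3, -0.2]
grip_width: 0.0857
```

View pics/w2.png

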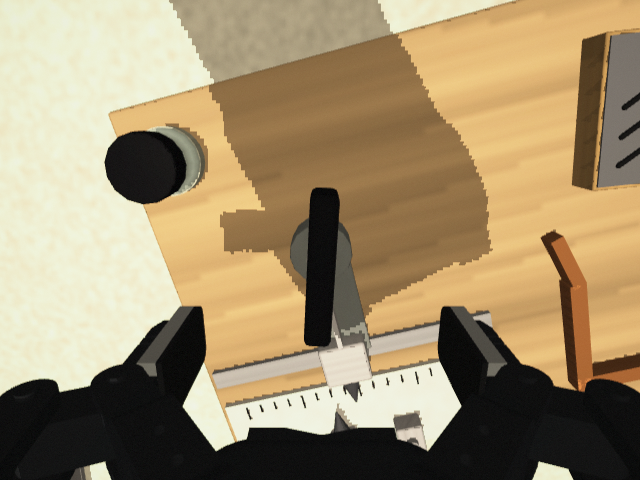

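Run:
```python
from h import *
f=pickle.load(open("w2.pkl","rb"))
a,c=unproj(f,[(324.5,189),(317.5,345)],.072); print(a,c,(a+c)/2,np.arctan2(*(c-a)[[1,0]]))
b=np.array([.618,.0465,.2885]);print(wbed(b,unproj(f,[(354,402),(338,405)],.027)).round(4), wbed(b,[a,c]))
```

```text
[ 0.57015603 -0.04699558  0.072     ] [ 0.65106833 -0.04725328  0.072     ] [ 0.61061218 -0.04712443  0.072     ] -0.0031848973007641557
[[ 0.0798 -0.0936  0.027 ]
 [ 0.0795 -0.1047  0.027 ]] [[-0.07246751 -0.07601926  0.072     ]
 [ 0.0050275  -0.09928704  0.072     ]]
```

The wrist view shows the bar centred between the open pads, from (325,189) to (317,345), with the pointer (354,400) and mark tip (338,405) between the fingers. I'm descending and pinching.

```bash
python3 -m handwheel '[[0,0,0.9,0,0,0],[0,0,0.9,0,0,0],[0,0,0.7,0,0,0],[0,0,0,0,0,0]]' -1
python3 -m handwheel '[[0,0,0,0,0,0],[0,0,0,0,0,0],[0,0,0,0,0,0],[0,0,0,0,0,0],[0,0,0,0,0,0],[0,0,0,0,0,0]]' 1 40
```

```text
clock: 7.62
position: [0.6135, -0.0464, 0.0473]
tool_rot: [3.141, -0.002, -3.101]
force: [-0.4, -0.5, -0.3]
grip_width: 0.0855
clock: 8.38
position: [0.6148, -0.0479, 0.0494]
tool_rot: [-3.14, 0.001, -3.103]
force: [0.0, -6.2, 6.6]
grip_width: 0.0131
```

```bash
python3 -m handwheel '[[0,0,-0.12,0,0,0],[0,0,0,0,0,0.025],[0,0,0,0,0,0.025],[0,0,0,0,0,0.025],[0,0,0,0,0,0.025],[0,0,0,0,0,0.025],[0,0,0,0,0,0.025],[0,0,0,0,0,0]]'
python3 - <<'E'
from h import *
from workcell import bot
o=bot.observe();print(o["qpos"].round(2),o["moment"].round(2))
f=bot.grab_frame("wrist"); cv2.imwrite("pics/w3.png",f["pixels"]); pickle.dump(f,open("w3.pkl","wb"))
f=bot.grab_frame("scene"); cv2.imwrite("pics/s3.png",f["pixels"]); pickle.dump(f,open("s3.pkl","wb"))
E
```

```text
clock: 9.38
position: [0.614, -0.0487, 0.0502]
tool_rot: [-3.139, 0.001, 2.235]
force: [11.3, -9.0, -31.1]
grip_width: 0.0125
[ 0.35  0.8  -0.55  1.73  0.56  0.78  0.19] [-1.9  -2.34 -0.08]
```

View pics/w3.png

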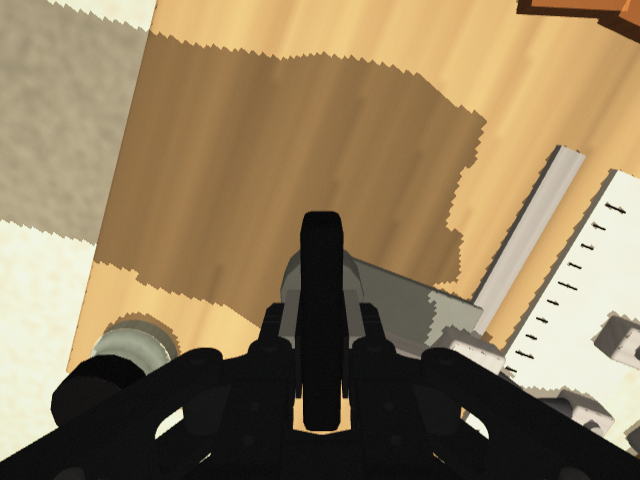

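View pics/s3.png

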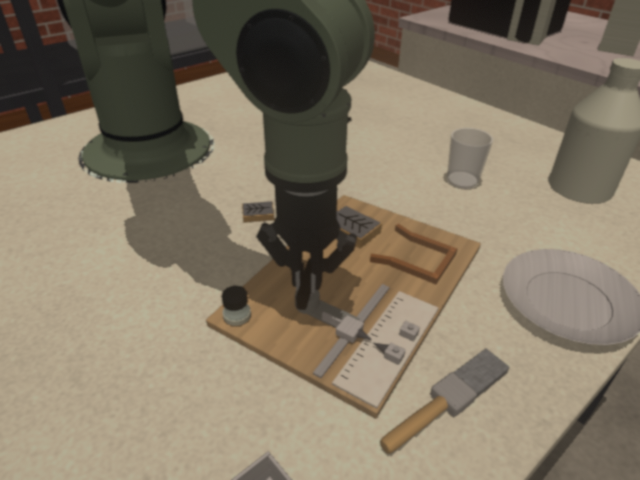

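Run:
```python
from h import *
f=pickle.load(open("s3.pkl","rb"))
cv2.imwrite("pics/s3z.png",cv2.resize(f["pixels"][300:370,330:430],None,fx=8,fy=8,interpolation=cv2.INTER_CUBIC))
f=pickle.load(open("w3.pkl","rb"))
cv2.imwrite("pics/w3z.png",cv2.resize(f["pixels"][300:440,420:640],None,fx=3.6,fy=3.6,interpolation=cv2.INTER_CUBIC))
```

```text
(no output)
```

View pics/s3z.png

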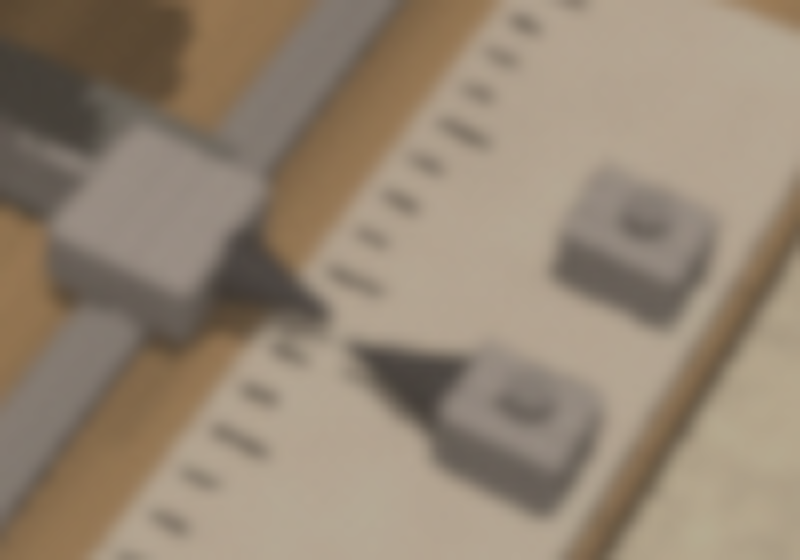

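View pics/w3z.png

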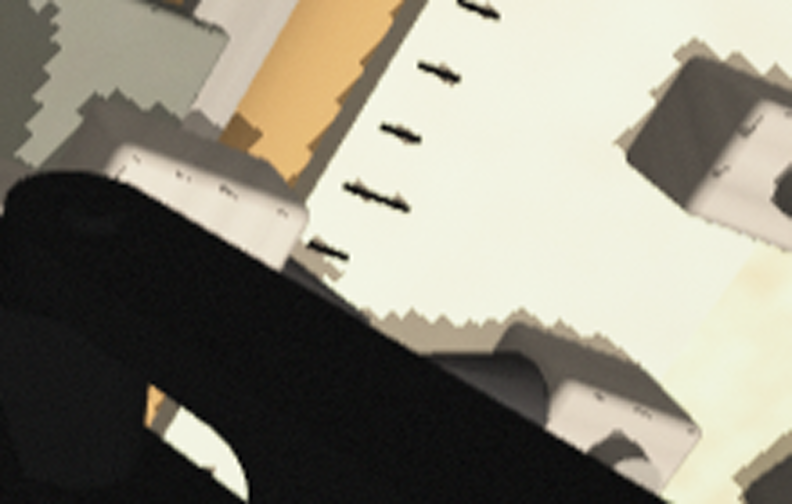

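Run:
```python
from h import *
f=pickle.load(open("s3.pkl","rb"))
b=np.array([.618,.0465,.2885])
u=np.array([(327,315),(348,347)])/8+[330,300]
print(wbed(b,unproj(f,u,.027)).round(4))
```

```text
[[ 0.0819 -0.1054  0.027 ]
 [ 0.0879 -0.1094  0.027 ]]
```

```bash
python3 -m handwheel '[[0,0,0.06,0,0,0.025],[0,0,0,0,0,0.025],[0,0,0,0,0,0]]'
python3 - <<'E'
from h import *
from workcell import bot
f=bot.grab_frame("scene"); cv2.imwrite("pics/s4.png",f["pixels"]); pickle.dump(f,open("s4.pkl","wb"))
cv2.imwrite("pics/s4z.png",cv2.resize(f["pixels"][300:370,330:430],None,fx=8,fy=8,interpolation=cv2.INTER_CUBIC))
E
```

```text
clock: 9.85
position: [0.6139, -0.0487, 0.05]
tool_rot: [-3.14, 0.002, 1.921]
force: [0.7, -10.2, -4.9]
grip_width: 0.013
```

View pics/s4z.png

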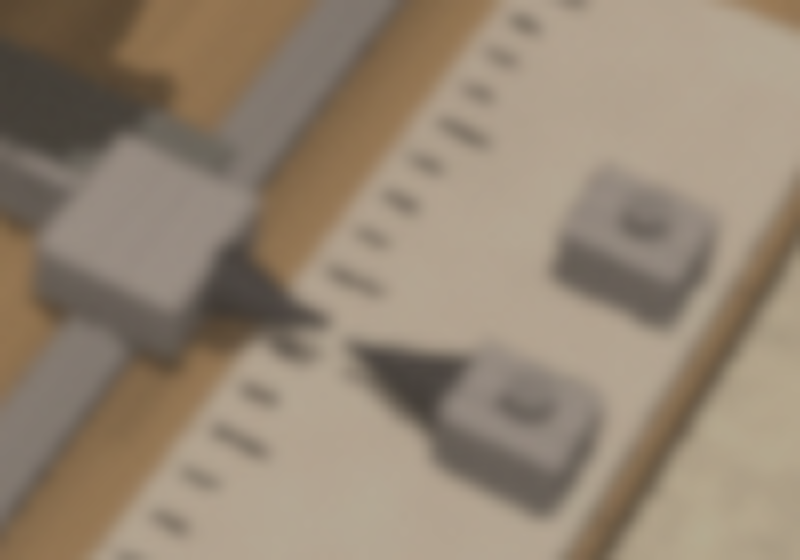

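Run:
```python
from h import *
f=pickle.load(open("s4.pkl","rb"));g=pickle.load(open("s3.pkl","rb"))
b=np.array([.618,.0465,.2885])
z=lambda P:((proj(f,bedw(b,P))-[330,300])*8).round(1)
print(z([[.0819,-.1054,.027],[.0819,-.1094,.027],[.0869,-.1094,.027]]))
# carriage shift by ECC
G=lambda f:cv2.cvtColor(f["pixels"],cv2.COLOR_BGR2GRAY)[312:345,333:366].astype(np.float32)
G0=cv2.cvtColor(g["pixels"],cv2.COLOR_BGR2GRAY).astype(np.float32);G1=cv2.cvtColor(f["pixels"],cv2.COLOR_BGR2GRAY).astype(np.float32)
up=lambda I:cv2.resize(I[300:370,330:430],None,fx=8,fy=8,interpolation=cv2.INTER_CUBIC)
A,B=up(G0),up(G1)
T=A[120:345,45:300]
r=cv2.matchTemplate(B,T,cv2.TM_CCOEFF_NORMED);_,m,_,l=cv2.minMaxLoc(r);print(m,l[0]-45,l[1]-120)
```

```text
[[326.7 315.1]
 [315.2 331.2]
 [342.3 344.3]]
0.989627480506897 -11 14
```

```bash
python3 -m handwheel '[[0,0,0,0,0,0],[0,0,0,0,0,0],[0,0,0,0,0,0],[0,0,-0.5,0,0,0],[0,0,-1,0,0,0],[0,0,-1,0,0,0],[0,0,-1,0,0,0],[0,0,-1,0,0,0]]' -1
python3 -m handwheel '[[0,0,-1,0,0,0],[0,0,-1,0,0,0],[0,0,-1,0,0,-0.028],[0,0,-1,0,0,-0.028],[0,0,0,0,0,-0.028],[0,0,0,0,0,-0.028],[0,0,0,0,0,-0.028],[0,0,0,0,0,0]]'
python3 - <<'E'
from h import *
from workcell import bot
f=bot.grab_frame("wrist"); cv2.imwrite("pics/w5.png",f["pixels"]); pickle.dump(f,open("w5.pkl","wb"))
E
```

```text
clock: 10.9
position: [0.6143, -0.0464, 0.1646]
tool_rot: [3.141, 0.0, 1.925]
force: [-0.6, 0.4, 0.9]
grip_width: 0.0853
clock: 11.9
position: [0.6142, -0.0466, 0.2634]
tool_rot: [3.141, 0.0, 2.804]
force: [-0.0, -0.3, -0.9]
grip_width: 0.0852
```

View pics/w5.png

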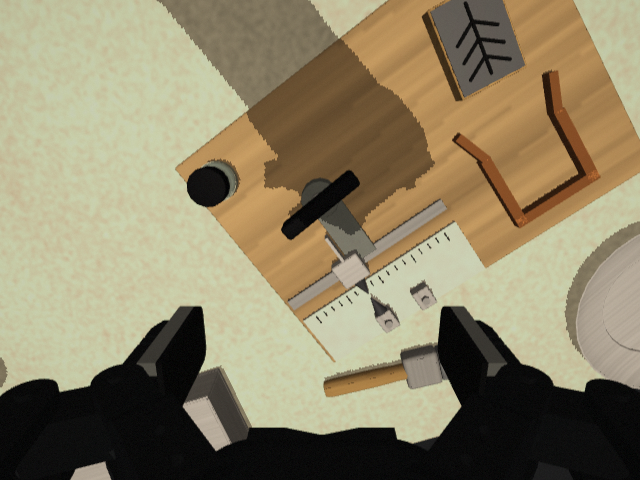

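Run:
```python
from h import *
from scipy.optimize import least_squares
f=pickle.load(open("w5.pkl","rb"))
b=np.array([.618,.0465,.2885])
cv2.imwrite("pics/w5z.png",cv2.resize(f["pixels"][240:340,320:440],None,fx=6.6,fy=6,interpolation=cv2.INTER_CUBIC)) 
P=np.array([(-.135,-.19,.015),(.108,.138,.027),(.108,.052,.027),(.032,.062,.027),(.032,.128,.027)])
print(proj(f,bedw(b,P)).round(1))
pr=lambda P:((proj(f,bedw(b,P))-[320,240])*[6.6,6]).round(0)
print(pr([[.082,-.1094,.027],[.087,-.1094,.027],[.107,-.1094,.027]]))
```

```text
[[173.4 170.7]
 [599.  177.2]
 [518.1 228.4]
 [489.4 159. ]
 [553.3 115.9]]
[[314. 340.]
 [332. 361.]
 [402. 445.]]
```

View pics/w5z.png

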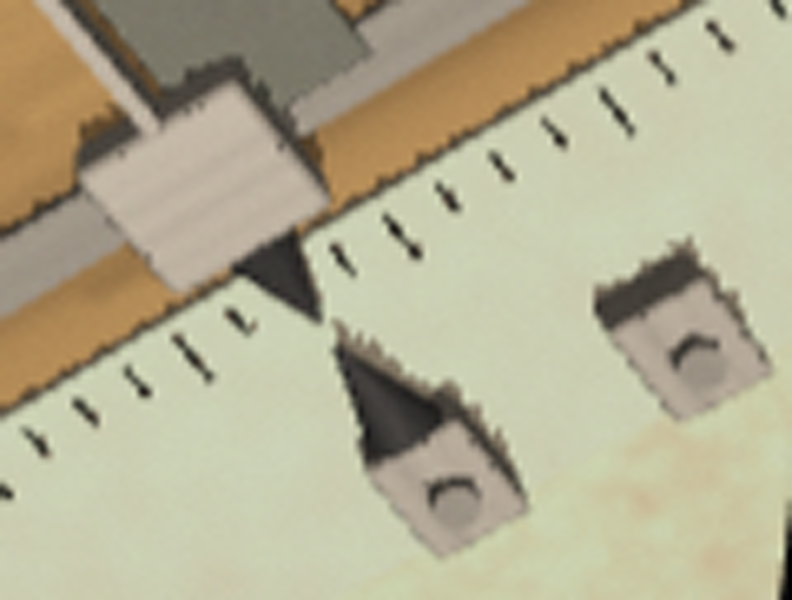

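The pointer tip (320,322) and mark tip (336,344) in the crop lie along the bed's x to within about 0.4 mm, so the stop is set. Next is the block, the large 80x60 one on the bed.

```bash
python3 -m handwheel '[[0.88,0.7,0.7,0,0,0],[0.88,0.7,0.7,0,0,0],[0.88,0.7,0.7,0,0,0],[0.88,0.7,0.7,0,0,0],[0.88,0.7,0.7,0,0,0],[0.88,0.7,0.7,0,0,0],[0.9,0.7,0.7,0,0,0],[0,0,0,0,0,-0.026]]'
python3 -m handwheel '[[0,0,0,0,0,-0.026],[0,0,0,0,0,-0.026],[0,0,0,0,0,0]]'
python3 - <<'E'
from h import *
from workcell import bot
f=bot.grab_frame("wrist"); cv2.imwrite("pics/w6.png",f["pixels"]); pickle.dump(f,open("w6.pkl","wb"))
E
```

```text
clock: 12.95
position: [0.5075, 0.122, 0.14]
tool_rot: [-3.141, -0.001, 2.969]
force: [0.0, -0.4, 0.4]
grip_width: 0.0853
clock: 13.32
position: [0.509, 0.12, 0.1404]
tool_rot: [3.141, -0.0, -2.993]
force: [0.4, -1.2, -0.6]
grip_width: 0.0857
```

View pics/w6.png

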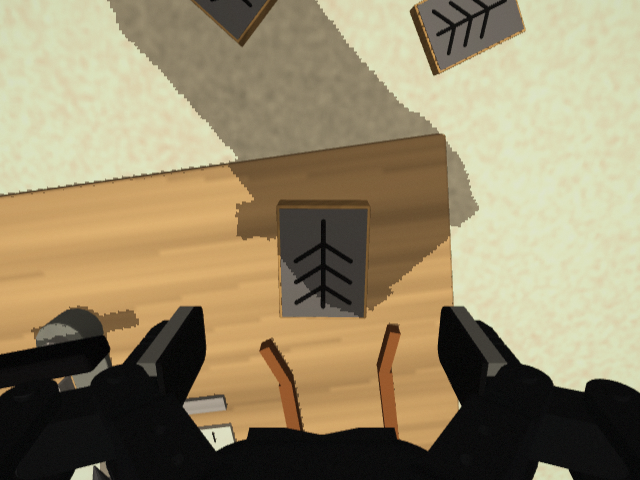

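Run:
```python
from h import *
f=pickle.load(open("w6.pkl","rb"))
b=np.array([.618,.0465,.2885])
W=unproj(f,[(279,208),(369,208),(366,317),(281,317)],.037);print(W.round(4),W.mean(0),wbed(b,W).round(4),wbed(b,W).mean(0))
print(proj(f,bedw(b,[[-.135,.19,.015],[.032,.062,.027],[.032,.128,.027]])))
```

```text
[[0.4935 0.0916 0.037 ]
 [0.4851 0.1478 0.037 ]
 [0.5605 0.1597 0.037 ]
 [0.5691 0.102  0.037 ]] [0.52705379 0.12527124 0.037     ] [[-0.1065  0.0787  0.037 ]
 [-0.0986  0.1349  0.037 ]
 [-0.0229  0.1248  0.037 ]
 [-0.0311  0.0671  0.037 ]] [-0.064776    0.10139128  0.037     ]
[[443.20872655 135.15625377]
 [289.66643086 386.08878644]
 [376.68076493 375.64163203]]
```

The wrist view shows the block square to the jaws, at corners (279,208) to (366,317), with the pocket mouth ends at (263,345) and (393,328). I'm descending to grip its rear half.

```bash
python3 -m handwheel '[[0.07,0.09,1,0,0,0],[0,0,1,0,0,0],[0,0,1,0,0,0],[0,0,1,0,0,0],[0,0,0.8,0,0,0],[0,0,0,0,0,0]]' -1
python3 -m handwheel '[[0,0,0,0,0,0],[0,0,0,0,0,0],[0,0,0,0,0,0],[0,0,0,0,0,0]]' 1 30
```

```text
clock: 14.12
position: [0.5063, 0.122, 0.0196]
tool_rot: [-3.141, -0.002, -2.992]
force: [-0.2, 0.0, 0.5]
grip_width: 0.0852
clock: 14.62
position: [0.5075, 0.1222, 0.0214]
tool_rot: [-3.142, 0.001, -2.99]
force: [-2.4, -1.0, 7.1]
grip_width: 0.059
```

```bash
python3 -m handwheel '[[0,0,-0.04,0,0,-0.011],[0,0,0,0,0,-0.0108],[-0.3,-0.18,0,0,0,0],[-0.5,-0.18,0,0,0,0],[0,0,0,0,0,0]]'
python3 - <<'E'
from h import *
from workcell import bot
o=bot.observe();b=np.array([.618,.0465,.2885]);print(wbed(b,[o["position"]]))
f=bot.grab_frame("wrist"); cv2.imwrite("pics/w7.png",f["pixels"]); pickle.dump(f,open("w7.pkl","wb"))
f=bot.grab_frame("scene"); cv2.imwrite("pics/s7z.png",cv2.resize(f["pixels"][170:320,280:500],None,fx=3.6,fy=3.6,interpolation=cv2.INTER_CUBIC))
E
```

```text
clock: 15.25
position: [0.53, 0.119, 0.0214]
tool_rot: [3.141, 0.001, -2.854]
force: [2.9, -0.0, 4.7]
grip_width: 0.0587
[[-0.06371776  0.09458408  0.02142895]]
```

View pics/w7.png

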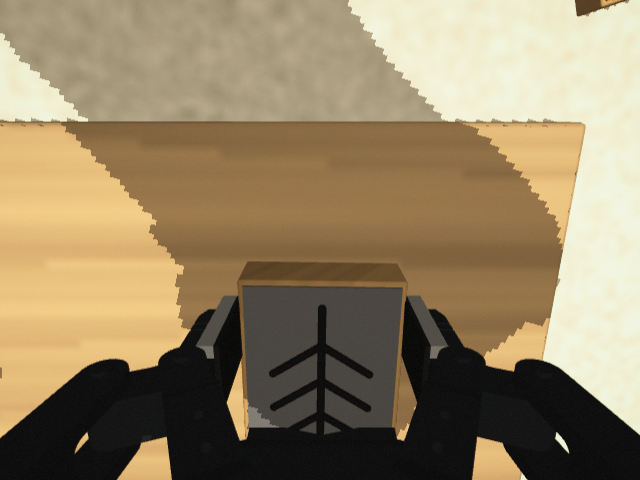

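View pics/s7z.png

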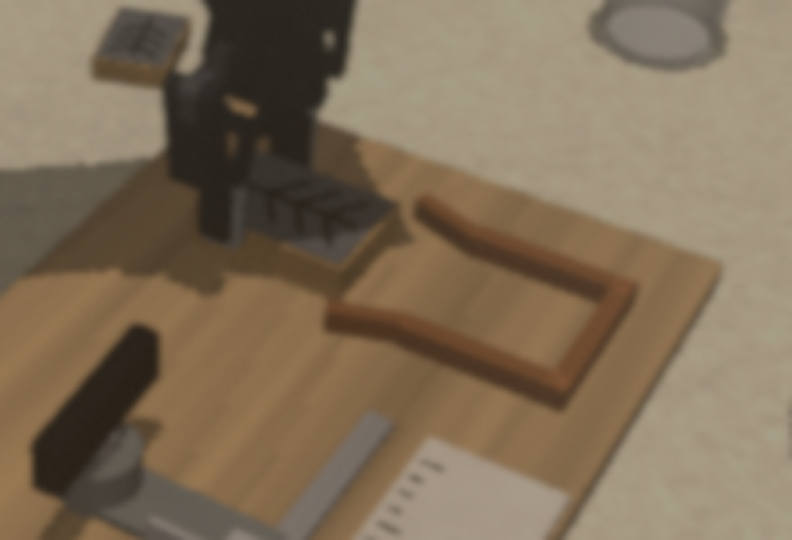

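The wrist view shows the block centred in the grip and the bed's near edge level at row 122, so it is square. In the scene view the block's nose is centred on the mouth. I'm sliding it in.

```bash
python3 -m handwheel '[[-0.4,0,0,0,0,0],[-0.5,0,0,0,0,0],[-0.5,0,0,0,0,0],[-0.5,0,0,0,0,0],[0,0,0,0,0,0]]'
python3 - <<'E'
from h import *
from workcell import bot
o=bot.observe();b=np.array([.618,.0465,.2885]);print(wbed(b,[o["position"]]))
f=bot.grab_frame("wrist"); cv2.imwrite("pics/w8.png",f["pixels"])
f=bot.grab_frame("scene"); cv2.imwrite("pics/s8z.png",cv2.resize(f["pixels"][170:320,280:500],None,fx=3.6,fy=3.6,interpolation=cv2.INTER_CUBIC))
E
```

```text
clock: 15.98
position: [0.5747, 0.1334, 0.0215]
tool_rot: [3.141, 0.001, -2.851]
force: [1.9, 0.8, 3.4]
grip_width: 0.0596
[[-0.0168128   0.0956726   0.02148287]]
```

View pics/s8z.png

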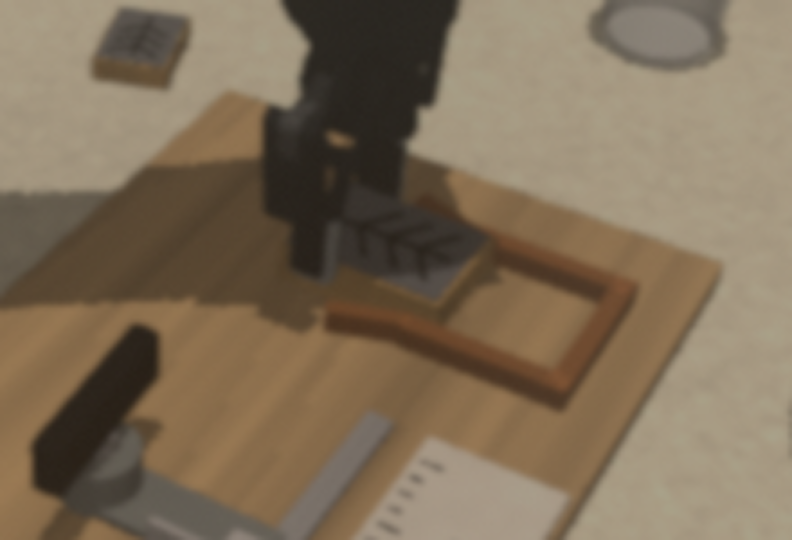

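```bash
python3 -m handwheel '[[0,0,0,0,0,0],[0,0,0,0,0,0],[0.6,0,-0.1,0,0,0],[0.6,0,0,0,0,0],[0.5,0,0,0,0,0],[0,0,0,0,0,0]]' -1
python3 -m handwheel '[[0,0,0,0,0,0],[0,0,0,0,0,0],[0,0,0,0,0,0],[0,0,0,0,0,0]]' 0.29 30
python3 - <<'E'
from h import *
from workcell import bot
o=bot.observe();b=np.array([.618,.0465,.2885]);print(wbed(b,[o["position"]]))
f=bot.grab_frame("wrist"); cv2.imwrite("pics/w9.png",f["pixels"])
E
```

```text
clock: 16.82
position: [0.5329, 0.1203, 0.0238]
tool_rot: [-3.141, -0.0, -2.851]
force: [0.2, -0.5, -0.1]
grip_width: 0.0851
clock: 17.32
position: [0.5335, 0.1207, 0.0237]
tool_rot: [3.141, -0.0, -2.851]
force: [-0.6, -0.4, -0.1]
grip_width: 0.0301
[[-0.05991209  0.09519367  0.02374356]]
```

View pics/w9.png

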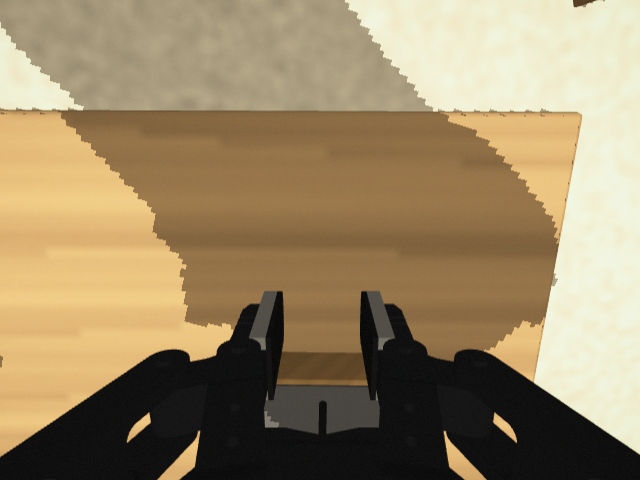

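The fingers stand 30 mm apart just behind the block's rear face (row 380). I'm pushing.

```bash
python3 -m handwheel '[[-0.4,0,0,0,0,0],[-0.4,0,0,0,0,0],[-0.4,0,0,0,0,0],[-0.4,0,0,0,0,0],[-0.4,0,0,0,0,0],[-0.4,0,0,0,0,0],[0,0,0,0,0,0]]'
python3 -m handwheel '[[-0.15,0,0,0,0,0],[-0.15,0,0,0,0,0],[0,0,0,0,0,0]]'
```

```text
clock: 18.25
position: [0.5915, 0.1381, 0.0237]
tool_rot: [3.141, 0.0, -2.851]
force: [0.0, 0.6, -0.2]
grip_width: 0.0301
clock: 18.62
position: [0.5983, 0.14, 0.0238]
tool_rot: [3.142, 0.0, -2.851]
force: [0.8, -0.2, -0.1]
grip_width: 0.0302
```

```bash
python3 -m handwheel '[[-0.12,0,0,0,0,0],[-0.04,0,0,0,0,0],[0,0,0,0,0,0]]'
python3 - <<'E'
from h import *
from workcell import bot
o=bot.observe();b=np.array([.618,.0465,.2885]);print(wbed(b,[o["position"]]))
f=bot.grab_frame("scene"); cv2.imwrite("pics/s10z.png",cv2.resize(f["pixels"][170:320,280:500],None,fx=3.6,fy=3.6,interpolation=cv2.INTER_CUBIC))
E
```

```text
clock: 19.0
position: [0.599, 0.1402, 0.0234]
tool_rot: [-3.14, -0.006, -2.851]
force: [-21.9, -6.2, 15.4]
grip_width: 0.0302
[[0.00843129 0.09527978 0.02342786]]
```

View pics/s10z.png

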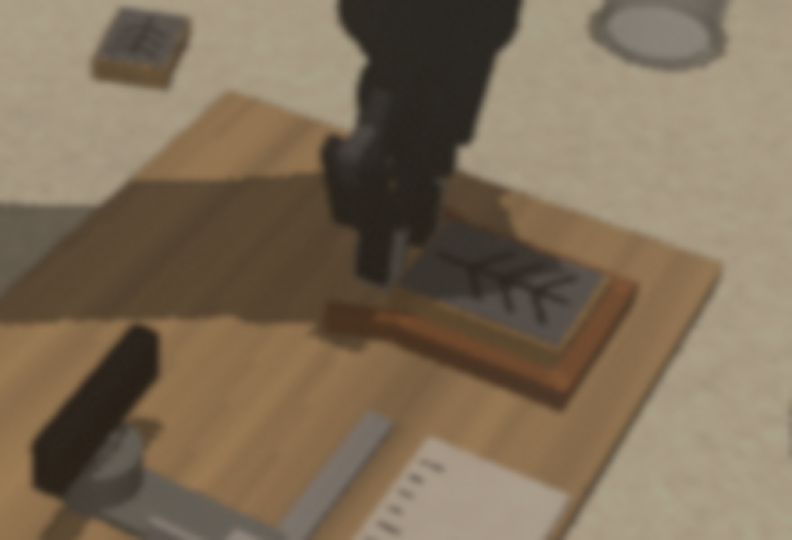

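The block is against the end wall: 22 N resistance, with the fingers at bed x 8.4 mm against a predicted 9. I'm backing off and lifting to check.

```bash
python3 -m handwheel '[[0.5,0,0,0,0,0],[0.8,0,-0.3,0,0,0],[1,0,-1,0,0,0],[1,0,-1,0,0,0],[1,0,-1,0,0,0],[0.8,0,-1,0,0,0],[0,0,-1,0,0,0],[0,0,0,0,0,0]]'
python3 -m handwheel '[[0,-1,-1,0,0,0],[0,-1,-1,0,0,0],[0,-1,-1,0,0,0],[0,0,0,0,0,0]]' -1
python3 - <<'E'
from h import *
from workcell import bot
o=bot.observe();print(o["force"])
for n in ["wrist","scene","top"]:
    f=bot.grab_frame(n); cv2.imwrite(f"pics/{n}11.png",f["pixels"]); pickle.dump(f,open(f"{n}11.pkl","wb"))
    if n=="scene": cv2.imwrite("pics/s11z.png",cv2.resize(f["pixels"][200:370,280:500],None,fx=3.5,fy=3.5,interpolation=cv2.INTER_CUBIC))
E
```

```text
clock: 20.05
position: [0.4804, 0.1045, 0.1578]
tool_rot: [-3.141, 0.003, -2.852]
force: [0.1, 0.5, -1.1]
grip_width: 0.0302
clock: 20.55
position: [0.5021, 0.0311, 0.2317]
tool_rot: [-3.141, 0.001, -2.855]
force: [0.3, 1.6, -0.7]
grip_width: 0.0853
[ 0.31457885  1.57676033 -0.7478177 ]
```

View pics/wrist11.png

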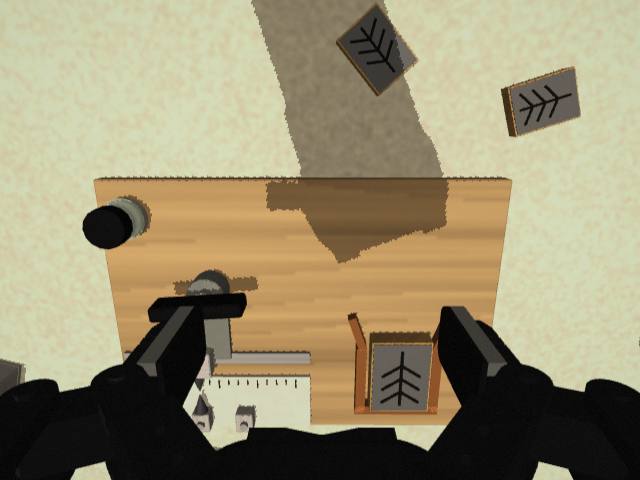

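View pics/s11z.png

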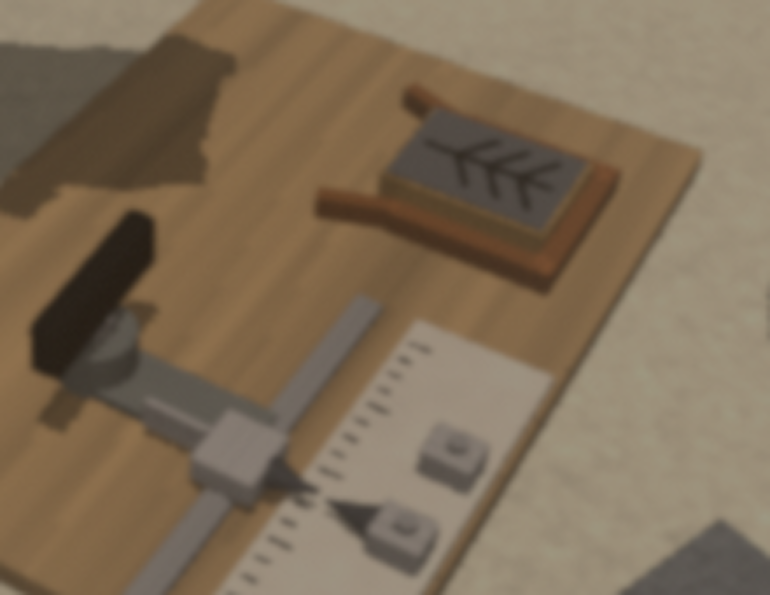

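Run:
```python
from h import *
from workcell import bot
f=pickle.load(open("wrist11.pkl","rb"));b=np.array([.618,.0465,.2885])
W=wbed(b,unproj(f,[(370.5,344),(433,344),(430,412),(371,412)],.037));print(W.round(4),W.mean(0))
cv2.imwrite("pics/w11z.png",cv2.resize(f["pixels"][300:425,320:480],None,fx=4.8,fy=4.8,interpolation=cv2.INTER_CUBIC))
```

```text
[[0.0188 0.0659 0.037 ]
 [0.0189 0.126  0.037 ]
 [0.0974 0.1291 0.037 ]
 [0.0973 0.0691 0.037 ]] [0.05809329 0.09753148 0.037     ]
```

View pics/w11z.png

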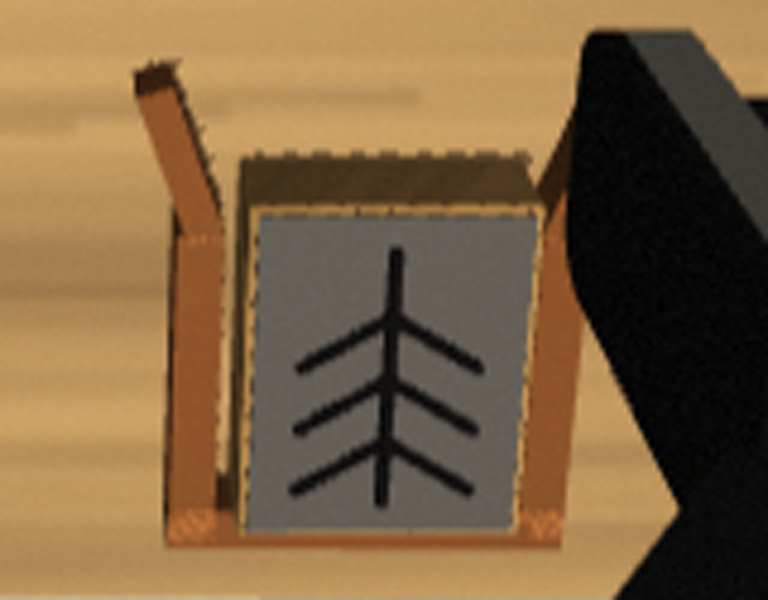

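The crop shows the block's front edge parallel to the end wall and touching it, face up between the walls. I'm handing the job in.

```bash
python3 -c "
from workcell import bot
print(bot.job_done(), bot.observe()['clock'])"
```

```text
the job is handed in; nothing more can be done
the job is handed in; nothing more can be done
```

I handed the job in at about 21 s of the 58 s allowed. `bot.job_done()` reports no verdict, so the results below rest on my own checks.

- **Knob and pointer:** I pinched the bar knob and turned it clockwise about 1.26 rad, in two stages with a check between. After release, the wrist picture showed the pointer tip and the mark clip's tip lined up to within about 0.4 mm. The limit is 2.5 mm.
- **Block:** I gripped the large block, squared it, slid it into the pocket mouth, then pushed it home with two fingers until the end wall pushed back with about 22 N. The last wrist picture puts it at bed x +58, y +97.5 mm, face up, against a home of +60, +95.
- **Squareness:** The block's end edges look parallel to the end wall. Its long edges measured about 0.04 rad off, within the 0.08 limit. I put that down to picking corners by eye.
- **Ink jar and paper stop:** The jar still stands where it was in the last picture, by eye. I kept the fingers above and clear of the paper stop, and saw no sign of contact with it.
- **Disagreement:** The top and scene cameras differed by up to about 9 mm on features near the scale. I relied on the wrist camera, which agreed with the combined bed fit to within a few millimetres.

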